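# Slide the vial pan under the bridge to the other hotplate ring

### The job

Slide the two-handled steel pan, with its three vials standing in it, along the hotplate and under the steel bridge from its present ring to the other one, without lifting it, tipping it, taking it off the plate or shoving it off at speed. Finish inside that other ring with the end of the pan's handle pressing the end switch's paddle there fully home, but gently, and let go so that it stays pressed; the robot itself must not push the switches. Keep the vials upright and leave the reagent bottle, flask and beaker where they stand.

Things in the scene. Friction and masses are not known exactly. Their poses are not given: they have to be found in the camera images.
- hotplate: Fixed white hotplate, flat dark top at z = 45 mm, 270 (x) x 720 (y) mm; origin under its centre, long axis y. A steel bridge spans it at y = 0: crossbar along x, 30 mm wide, 142 to 164 mm above the table, on 20 x 26 mm posts at x = +-150 mm. The pan fits under the bar, the gripper's body does not. A stain on the top is of no concern.
- ring_left (a point): Centre of the printed pale ring (radius 76 mm, flat) on the hotplate's top at hotplate y = +165 mm.
- ring_right (a point): Centre of the same ring at hotplate y = -165 mm. The pan starts in or nearly in either ring, at random.
- pan: Loose round steel pan, radius 52 mm, 42 mm high, wall 3 mm, about 0.5 kg (varies); origin under its centre, z up. Two level grey metal bar handles along its +y and -y, roughly along the hotplate's length: 16 mm wide (x), 10 mm thick, 30 to 40 mm above its underside, from 50 to 130 mm from its centre (the end meets the switch).
- handle_a (a point): Grip point on the pan's +y handle, 100 mm from the pan's centre, 35 mm above its underside, mid thickness. Axes as the pan.
- handle_b (a point): Grip point on the pan's -y handle, 100 mm from the pan's centre, likewise.
- stop_left: Grey end switch fixed on the hotplate's +y end, 60 x 22 x 46 mm high; its place along y varies by 20 mm. Origin on the plate's top under the face that looks to the plate's middle. In front of that face a steel paddle, 70 mm wide, 22 mm high, centred 35 mm above the plate: its face is 16 mm from the origin towards the middle when out, 8 mm when fully in.
- stop_right: The same end switch at the -y end, mirrored (paddle to +y of its origin).
- switch_left (a joint): Travel of the left paddle, m: 0 out, 0.008 fully pressed (outwards, +y). A light spring, under 1 N, returns it; friction of the standing pan holds it in.
- switch_right (a joint): Travel of the right paddle, m: 0 out, 0.008 fully pressed (outwards, -y).
- vial1: Loose small amber glass jar with black cap, radius 14.5 mm, 52 mm high, standing in the pan; origin at the centre of its underside.
- vial2: Second such jar in the pan.
- vial3: Third such jar in the pan.
- reagent: Bystander: loose amber bottle, radius 32 mm, 130 mm high, origin under its centre, beyond the hotplate.
- flask: Bystander: loose conical glass flask, base radius 40 mm, 118 mm high, origin under its centre, beyond the hotplate.
- beaker: Bystander: loose glass beaker, radius 30 mm, 75 mm high, origin under its centre, on the robot's side of the hotplate.
Things that resemble listed ones, but are neither listed nor needed, are in the scene too. What is shaped like the vial2 but green is not meant. What is shaped like the vial3 but turquoise is not meant.

How it is judged (in metres and radians):
At the end, for the whole second after the job is handed in: The pan has moved at least 200 mm and stands flat on the hotplate at rest, its centre within 26 mm of a ring's centre with that ring's switch paddle pressed at least 5.5 of its 8 mm; all three vials stand upright (within 0.2 rad) inside the pan (within 42 mm of its centre) (distance of pan from where it was at the start of the episode above 0.2 m and ((horizontal distance between pan and ring_left below 0.026 m and value of joint switch_left above 0.0055 m) or (horizontal distance between pan and ring_right below 0.026 m and value of joint switch_right above 0.0055 m)) and z of pan in the frame of hotplate between 0.042 and 0.048 m and angle between pan's own z axis and vertical below 0.05 rad and linear speed of pan below 0.02 m/s and angle between each of vial1, vial2, vial3's own z axis and vertical below 0.2 rad and horizontal distance between each of vial1, vial2, vial3 and pan below 0.042 m); the robot touches nothing.
It fails at once if the pan is lifted more than 6 mm off the hotplate's top or comes off the plate (z of pan in the frame of hotplate above 0.051 m or z of pan in the frame of hotplate below 0.035 m).
It fails at once if the pan tips by more than 0.12 rad, or a vial by more than 0.5 rad (angle between pan's own z axis and vertical above 0.12 rad or angle between any of vial1, vial2, vial3's own z axis and vertical above 0.5 rad).
It fails at once if the pan is shoved faster than 0.5 m/s (linear speed of pan above 0.5 m/s).
It fails at once if an end switch is pressed with more than 25 N by the pan, or pushed by the robot itself (over 3 N) (contact force between pan and stop_left above 25 N or contact force between pan and stop_right above 25 N or contact force between any of the fingers, the arm and stop_left above 3 N or contact force between any of the fingers, the arm and stop_right above 3 N).
It fails at once if a bystander is moved more than 20 mm (distance of any of reagent, flask, beaker from where it was at the start of the episode above 0.02 m).
It also fails if it takes over 64 s, if anything falls off the work surface, if the arm or the gripper's body presses on something with over 40 N, if the wrist force passes 120 N, or if a joint passes its speed limit or range.

### The arm

A 6-joint arm with a two-finger parallel gripper is mounted at the origin on the work surface. World frame = base frame: x ahead of the robot, y to its left, z up, the work surface at z = 0. Lengths are in m, angles in degrees, forces in N, time in s.
With the tool pointing down it reaches from about 0.25 to 0.725 m from the base axis. Payload 9.7 kg.
Tool frame: the origin (TCP) lies between the finger pads; the fingertips stand bot.tcp_to_tips ahead of it and the grasp point (between the pads) lies 2 mm behind it (bot.tcp_to_tips is the distance from the TCP to the fingertips, in m); z points along the fingers, y is the line along which they close (so a half turn about z gives the same grasp; the last joint's range is limited). The gripper opens to 85 mm and grips with 20 to 120 N. Pads are 22 mm wide; open, the fingers measure 114 mm over their backs; the gripper's body (76 mm by 85 mm) begins 54 mm behind the grasp point. The pads swing forward as they close: fully open they stand 13 mm farther back than shut.
Start: joints at [68.984, 4.979, 10.078, 95.1, 0, 90], TCP at [0.197, 0.513, 0.248] pointing down, gripper open.
Joint ranges: [-179.16, 179.16], [-48.56, 103.87], [-65.8, 70.77], [-126.05, 130.52], [-82.76, 87.17], [-180, 180]. Speed limits (degrees/s): [127.2, 127.2, 147.25, 180, 180, 180].

### API

Orientations are given as [roll, pitch, yaw] about the fixed x, y, z axes, in that order (R = Rz(yaw) Ry(pitch) Rx(roll)).
In Python, from workcell import sensors, camera, camera_params, bot gives the robot as it stands.
- The arm moves only by the tool apply_moves, never from a script. Its argument "motion" is a list of rows, each an object with "jaw": the opening, from -1 (shut) to 1 (fully open); "xyz": the shift along the tool's x, y, z in mm, a list of three; "twist": the turn about the tool's z in rad. A call has 1 to 5 rows; each row is the pose to reach, as a shift and turn from the pose commanded when the call began, along the tool's axes at that moment; what a row does not reach only later rows make up. A row lasts 1/8 s, in which the tool goes at most 62.5 mm and 10.7 degrees, less where a joint would pass 70% of its speed; a pose out of reach is approached as far as the arm can. A call with a gripper value outside its range is refused whole. The fingers move at their own pace and stop on an object; "grip_force" is the grip in N (left out, the last holds). Time passes only in rows, so rows that repeat a pose let the fingers close. It gives the time, the measured TCP pose, the force, the opening and the grip force at its end, in the units of the state.
- sensors.get_obs(): the state, without advancing time (a new reading comes with each control period).
- camera(name): name is "side" or "top"; returns (picture, depth): 480x640x3 uint8, red, green, blue; 480x640 float32, m along the optical axis (not along the pixel's ray), 0 where there is no reading.
- camera_params(name): a dict with "mtx" (3x3 intrinsics, pixels), "rvec" (rotation vector, rad) and "tvec" (3), from world to camera coordinates, as OpenCV has them. Camera axes: x right, y down, z forward; pixel columns grow to the right and rows downward; lengths in m; the calibration is good to about 2 mm. A picture is of the moment at which its call begins. camera_params takes no time and is no camera call.
- bot.job_done(): hands the job in; it is judged then, once.
The state is a dict: "time": time; "q": joint angles; "qd": joint speeds; "joint_efforts": joint torques, N m; "ee_pos": TCP position; "tcp_rot": TCP orientation; "wrist_force": force on the tool from outside, world axes, zero at the start; "torque": the same for the moment, N m; "opening": finger opening in m; "grasp_force": force on a finger pad.
Only numpy, scipy, OpenCV 4.12 (cv2) and the standard library are available. Lean on these libraries where they do the work, as an engineer would, in place of code of your own. Each camera call takes 0.05 s, during which the arm holds its last target. There are 200 camera calls.

## Working session

There is one attempt and no reset: what is moved stays moved. The work goes in short steps, Python scripts to look and compute and a tool call to move; the robot and the scene stay as the last step left them, time stands still between calls to the robot, and variables do not carry over. Pictures are saved under pics/ and viewed, at most 10 in all, crops included, and the job is handed in when it is done.

Besides the shell and the picture viewer there is one more tool, called after ">>>" by a JSON object that holds its "fn" and its "kwargs", one argument or row to a line. apply_moves: Moves the arm, as the interface text tells. Its arguments: {"type":"object","properties":{"motion":{"type":"array","items":{"type":"object","properties":{"jaw":{"type":"number"},"xyz":{"type":"array","items":{"type":"number"}},"twist":{"type":"number"}}}},"grip_force":{"type":"number"}},"required":["motion"]}

```bash
mkdir -p pics
cat > h.py <<'E'
import numpy as np, cv2
from workcell import sensors, camera, camera_params, bot
def look(n,f=None):
    im,d=camera(n)
    if f: cv2.imwrite('pics/'+f,im[:,:,::-1])
    return im,d
def world(n,d):
    p=camera_params(n);K=np.array(p['mtx']);R=cv2.Rodrigues(np.array(p['rvec'],float))[0];t=np.array(p['tvec'],float).ravel()
    v,u=np.mgrid[:480,:640]
    c=np.stack([(u-K[0,2])/K[0,0]*d,(v-K[1,2])/K[1,1]*d,d],-1)
    return (c-t)@R
E
python3 - <<'E'
from h import *
for n in('top','side'):
    im,d=look(n,n+'0.png'); np.save(n+'0.npy',d); 
    p=camera_params(n);R=cv2.Rodrigues(np.array(p['rvec'],float))[0];print(n,-R.T@np.array(p['tvec']).ravel(),p['mtx'])
print(sensors.get_obs(),bot.tcp_to_tips)
E
```

```text
top [0.44158147 0.02238475 1.00868115] [[473.0249753    0.         319.8887159 ]
 [  0.         473.0249753  241.68515403]
 [  0.           0.           1.        ]]
side [0.46950494 0.53231913 0.73176623] [[436.29155135   0.         317.60344807]
 [  0.         436.29155135 245.29406193]
 [  0.           0.           1.        ]]
{'time': 0.1, 'q': array([ 6.89812875e+01,  5.01108787e+00,  1.00393009e+01,  9.50994516e+01,
       -9.40285470e-04,  8.99980865e+01]), 'qd': array([ 0.02104302,  0.00039903,  0.07164949, -0.01422566, -0.08062545,
       -0.01006578]), 'joint_efforts': array([-3.14893232e-04, -5.21559584e+01,  4.65653872e+01,  1.60242029e-02,
       -5.55188944e-05,  2.74707148e-06]), 'ee_pos': array([0.1972103 , 0.51323704, 0.24762658]), 'tcp_rot': array([-1.79928761e+02,  9.37905594e-04,  1.58983202e+02]), 'wrist_force': array([-0.13233594,  1.08697041, -0.05826667]), 'torque': array([ 0.01217389, -0.03473027,  0.00624088]), 'grasp_force': 0.0, 'opening': 0.08551536035611888} 0.017
```

View pics/top0.png

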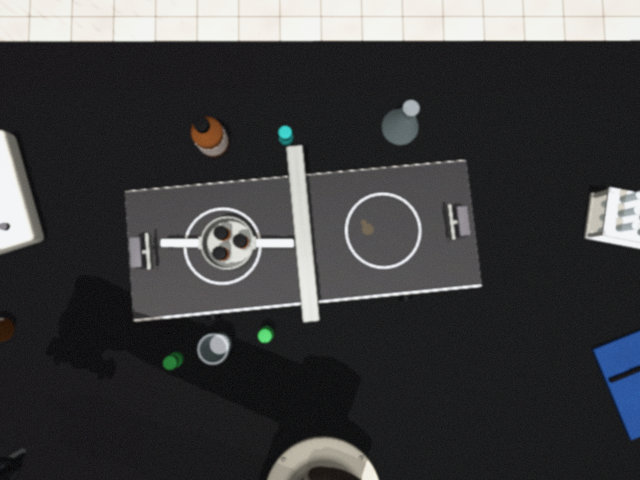

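View pics/side0.png

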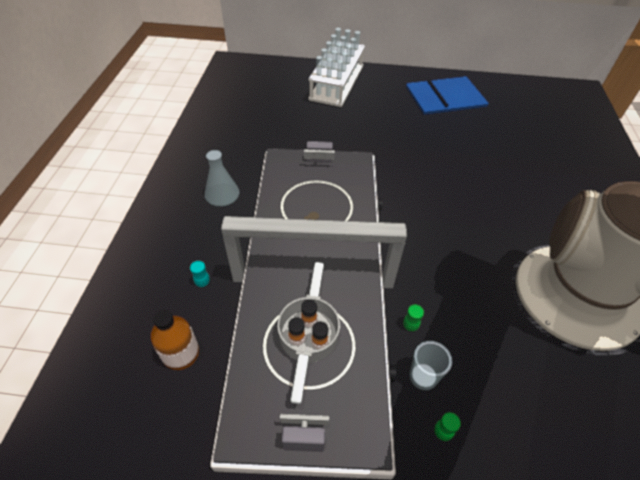

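The top view shows the pan at about (228,243) in the left (+y) ring. The empty target ring is at (383,231), its switch is at about (455,220), and the bridge runs from (295,147) to (311,320). The side view shows three vials upright in the pan and the way under the bridge clear.

```bash
cat >> h.py <<'E'
def ray(n,uv,z):
    p=camera_params(n);K=np.array(p['mtx']);R=cv2.Rodrigues(np.array(p['rvec'],float))[0];t=np.array(p['tvec'],float).ravel()
    uv=np.atleast_2d(uv).astype(float);c=np.c_[(uv-K[:2,2])/[K[0,0],K[1,1]],np.ones(len(uv))]@R
    o=-R.T@t
    return (o+c*((z-o[2])/c[:,2])[:,None])[:,:2]
C=np.array([0,0.]);YAW=0
def handles(n,im,d,hp):
    # hp: fn world xy->plate xy ; bright grey bar px near handle height
    W=world(n,d);P=hp(W[...,:2]);z=W[...,2]
    m=(z>.076)&(z<.093)&(np.abs(P[...,0])<.05)&(np.abs(P[...,1])<.34)&(im.min(-1)>150)
    return W,P,m
E
cat > m.py <<'E'
from h import *
im=cv2.imread('pics/top0.png')[:,:,::-1];d=np.load('top0.npy')
co=ray('top',[(126,191),(466,160),(481,286),(134,320)],.045);print('corners',co,'\nC',co.mean(0),np.linalg.norm(co[0]-co[1]),np.linalg.norm(co[0]-co[3]))
# rings
g=im.min(-1)
for c in((383,231),(222,246)):
    v,u=np.nonzero(g>130);r=np.hypot(u-c[0],v-c[1]);k=(r>33)&(r<43)
    X=ray('top',np.c_[u,v][k],.045);A=np.c_[2*X,np.ones(len(X))]
    for _ in range(6):
        s=np.linalg.lstsq(A,(X**2).sum(1),rcond=None)[0];R=np.sqrt(s[2]+s[0]**2+s[1]**2)
        e=np.abs(np.hypot(*(X-s[:2]).T)-.076);kk=e<.006;A=A[kk];X=X[kk]
    print('ring',s[:2],R,len(X))
W=world('top',d);z=W[...,2]
for nm,(u0,u1,v0,v1) in dict(ha=(155,198,225,260),hb=(260,292,225,260),barl=(288,320,150,320),sr=(440,475,195,245),sl=(125,160,225,275)).items():
    S=np.s_[v0:v1,u0:u1];m=(z[S]>.07)&(z[S]<.18);Q=W[S][m]
    print(nm,len(Q),Q.min(0).round(4),Q.max(0).round(4),Q.mean(0).round(4))
    if nm in('ha','hb','barl'):print(' fit dx/dy',np.polyfit(Q[:,1],Q[:,0],1))
# bright handle pixels, ray at z=.085
for nm,(u0,u1) in dict(ha=(150,200),hb=(258,292)).items():
    S=np.s_[225:260,u0:u1];v,u=np.nonzero(g[S]>170);X=ray('top',np.c_[u+u0,v+225],.085)
    print(nm,len(X),X.min(0),X.max(0),X.mean(0),np.polyfit(X[:,1],X[:,0],1))
E
python3 m.py
```

```text
corners [[ 0.62801417  0.39208393]
 [ 0.68755499 -0.31022119]
 [ 0.42503143 -0.33104711]
 [ 0.3669284   0.3711352 ]] 
C [0.52688225 0.03048771] 0.7048245051799967 0.2619248473085112
ring [ 0.54232963 -0.132046  ] 0.07611209814584544 902
ring [0.51436058 0.19627398] 0.07610062208050292 946
ha 301 [0.5109 0.2378 0.0755] [0.5256 0.3111 0.0894] [0.5181 0.274  0.083 ]
 fit dx/dy [0.01302167 0.51457725]
hb 253 [0.5088 0.0551 0.0782] [0.5233 0.1158 0.0878] [0.5161 0.0856 0.0832]
 fit dx/dy [0.00805367 0.51538042]
barl 2862 [0.3727 0.0056 0.0787] [0.6787 0.0613 0.1671] [0.5227 0.0326 0.1611]
 fit dx/dy [4.71004848 0.36900239]
sr 622 [ 0.5188 -0.296   0.07  ] [ 0.5885 -0.2538  0.0944] [ 0.5544 -0.2738  0.0863]
sl 671 [0.469  0.3265 0.07  ] [0.5373 0.3685 0.0927] [0.5012 0.3465 0.086 ]
ha 395 [0.48566596 0.23393046] [0.5520232  0.30934805] [0.51807839 0.26802836] [-0.0217824   0.52391669]
hb 306 [0.48401412 0.05504131] [0.53883067 0.11955855] [0.5141968  0.09068471] [-0.10144354  0.52339618]
```

```bash
cat > go.py <<'E'
import sys
from h import *
from scipy.spatial.transform import Rotation as Ro
def go(x,y,z,yaw,cur=None):
    o=sensors.get_obs();R=Ro.from_euler('xyz',o['tcp_rot'],degrees=True)
    s=R.inv().apply(np.array([x,y,z])-o['ee_pos'])*1000
    tw=-((yaw-o['tcp_rot'][2]+180)%360-180)
    print('t',o['time'],'pos',o['ee_pos'].round(4),o['tcp_rot'].round(2),'shift mm',s.round(1),'twist',round(np.radians(tw),3),'F',o['wrist_force'].round(1),'op',round(o['opening'],4),'gf',round(o['grasp_force'],1))
if __name__=='__main__': go(*map(float,sys.argv[1:5]))
E
python3 go.py .518 .281 .18 89.4
```

```text
t 0.1 pos [0.1972 0.5132 0.2476] [-179.93    0.    158.98] shift mm [-382.7 -101.7   67.8] twist 1.214 F [-0.1  1.1 -0.1] op 0.0855 gf 0.0
```

>>> {"fn": "apply_moves", "kwargs": {
  "motion": [
    {"xyz":[-48,-13,0],"twist":0.15,"jaw":1},
    {"xyz":[-96,-26,0],"twist":0.3,"jaw":1},
    {"xyz":[-144,-38,10],"twist":0.45,"jaw":1},
    {"xyz":[-192,-51,20],"twist":0.6,"jaw":1},
    {"xyz":[-240,-64,30],"twist":0.75,"jaw":1}
  ]
}}

```text
time: 0.72
ee_pos: [0.3994, 0.3664, 0.2177]
tcp_rot: [-180.0, 0.0, 115.7]
wrist_force: [0.1, 0.1, 0.2]
opening: 0.0854
grasp_force: 0.0
```

```bash
python3 go.py .518 .281 .15 89.4
```

```text
t 0.725 pos [0.3994 0.3664 0.2177] [-179.98    0.    115.73] shift mm [-128.4   69.8   67.6] twist 0.46 F [0.1 0.1 0.2] op 0.0854 gf 0.0
```

>>> {"fn": "apply_moves", "kwargs": {
  "motion": [
    {"xyz":[-43,23,10],"twist":0.15},
    {"xyz":[-86,46,25],"twist":0.3},
    {"xyz":[-128,70,45],"twist":0.46},
    {"xyz":[-128,70,68],"twist":0.46},
    {"xyz":[-128,70,68],"twist":0.46}
  ]
}}

```text
validation failed for argument at $.mo...
```

```bash
python3 go.py .5181 .281 .08 89.4
python3 - <<'E'
from h import *
look('side','side1.png');look('top','top1.png')
E
```

```text
t 0.725 pos [0.3994 0.3664 0.2177] [-179.98    0.    115.73] shift mm [-128.5   69.9  137.6] twist 0.46 F [0.1 0.1 0.2] op 0.0854 gf 0.0
```

View pics/side1.png

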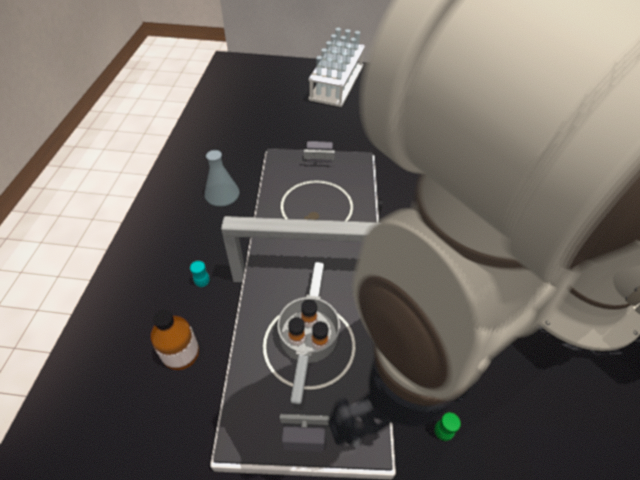

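The move was refused because jaw has to be given in every row. The side picture shows the gripper still short of the handle and nothing disturbed.

>>> {"fn": "apply_moves", "kwargs": {
  "motion": [
    {"xyz":[-43,23,10],"twist":0.15,"jaw":1},
    {"xyz":[-86,46,25],"twist":0.3,"jaw":1},
    {"xyz":[-128,70,45],"twist":0.46,"jaw":1},
    {"xyz":[-128,70,68],"twist":0.46,"jaw":1},
    {"xyz":[-128,70,68],"twist":0.46,"jaw":1}
  ]
}}

```text
time: 1.45
ee_pos: [0.5165, 0.2827, 0.1482]
tcp_rot: [-179.8, 0.1, 89.7]
wrist_force: [0.4, -0.4, 1.0]
opening: 0.0854
grasp_force: 0.0
```

```bash
python3 go.py .5181 .281 .08 89.4
```

```text
t 1.45 pos [0.5165 0.2827 0.1482] [-1.798e+02  1.000e-01  8.967e+01] shift mm [-1.6  1.8 68.2] twist 0.005 F [ 0.4 -0.4  1. ] op 0.0854 gf 0.0
```

>>> {"fn": "apply_moves", "kwargs": {
  "motion": [
    {"xyz":[-1,2,25],"twist":0.005,"jaw":1},
    {"xyz":[-1,2,50],"twist":0.005,"jaw":1},
    {"xyz":[-1,2,70],"twist":0.005,"jaw":1},
    {"xyz":[-1,2,70],"twist":0.005,"jaw":0},
    {"xyz":[-1,2,70],"twist":0.005,"jaw":-0.4}
  ],
  "grip_force": 25
}}

```text
time: 2.08
ee_pos: [0.5196, 0.283, 0.0819]
tcp_rot: [179.9, -0.0, 89.4]
wrist_force: [1.1, 0.3, -0.0]
opening: 0.0519
grasp_force: 0.0
```

>>> {"fn": "apply_moves", "kwargs": {
  "motion": [
    {"xyz":[0,0,0],"twist":0,"jaw":-0.7},
    {"xyz":[0,0,0],"twist":0,"jaw":-1},
    {"xyz":[0,0,0],"twist":0,"jaw":-1},
    {"xyz":[0,0,0],"twist":0,"jaw":-1}
  ]
}}

```text
time: 2.58
ee_pos: [0.5197, 0.2826, 0.0813]
tcp_rot: [179.9, -0.1, 89.4]
wrist_force: [-0.9, 1.6, 5.8]
opening: 0.0153
grasp_force: 28.9
```

```bash
python3 go.py .5181 .281 .078 89.4
python3 - <<'E'
import numpy as np
# rigid pan: handle_a world for pan pose (plate y, yaw)
C=np.array([.5283,.0321]);a=np.radians(4.86)
for y,yw in((.19-.045,.6),(.1,2),(.05,3.5),(0,4.86)):
    c=C+y*np.array([-np.sin(a),np.cos(a)]);w=np.radians(yw);print(yw,'pan',c,'hA',c+.1*np.array([-np.sin(w),np.cos(w)]))
E
```

```text
t 2.575 pos [0.5197 0.2826 0.0813] [ 1.7994e+02 -6.0000e-02  8.9370e+01] shift mm [-1.6 -1.6  3.3] twist -0.001 F [-0.9  1.6  5.8] op 0.0153 gf 28.9
0.6 pan [0.51601541 0.17657868] hA [0.51496823 0.2765732 ]
2 pan [0.51982787 0.13174047] hA [0.51633792 0.23167955]
3.5 pan [0.52406393 0.08192023] hA [0.51795908 0.18173371]
4.86 pan [0.5283 0.0321] hA [0.51982787 0.13174047]
```

>>> {"fn": "apply_moves", "kwargs": {
  "motion": [
    {"xyz":[-6,0,0],"twist":-0.005,"jaw":-1},
    {"xyz":[-18,0,0],"twist":-0.012,"jaw":-1},
    {"xyz":[-34,0,0],"twist":-0.022,"jaw":-1},
    {"xyz":[-48,0.5,0],"twist":-0.031,"jaw":-1},
    {"xyz":[-58,1,0],"twist":-0.037,"jaw":-1}
  ]
}}

```text
time: 3.2
ee_pos: [0.5202, 0.225, 0.0813]
tcp_rot: [179.9, -0.2, 91.5]
wrist_force: [-1.1, 6.8, 4.5]
opening: 0.0155
grasp_force: 28.8
```

```bash
python3 go.py .5198 .135 .0813 94.86
```

```text
t 3.2 pos [0.5202 0.225  0.0813] [ 1.7991e+02 -1.7000e-01  9.1530e+01] shift mm [-89.9  -2.8  -0.2] twist -0.058 F [-1.1  6.8  4.5] op 0.0155 gf 28.8
```

>>> {"fn": "apply_moves", "kwargs": {
  "motion": [
    {"xyz":[-9,0,0],"twist":-0.006,"jaw":-1},
    {"xyz":[-22,0,0],"twist":-0.014,"jaw":-1},
    {"xyz":[-38,-0.5,0],"twist":-0.024,"jaw":-1},
    {"xyz":[-54,-1,0],"twist":-0.034,"jaw":-1},
    {"xyz":[-66,-1.5,0],"twist":-0.042,"jaw":-1}
  ]
}}

```text
time: 3.82
ee_pos: [0.5205, 0.1589, 0.0813]
tcp_rot: [179.9, -0.2, 93.9]
wrist_force: [-1.0, 7.1, 5.4]
opening: 0.0155
grasp_force: 28.8
```

>>> {"fn": "apply_moves", "kwargs": {
  "motion": [
    {"xyz":[-9,-0.5,0],"twist":-0.006,"jaw":-1},
    {"xyz":[-18,-1,0],"twist":-0.012,"jaw":-1},
    {"xyz":[-24,-1.5,0],"twist":-0.016,"jaw":-1},
    {"xyz":[-24,-1.5,0],"twist":-0.016,"jaw":-1}
  ]
}}

```text
time: 4.32
ee_pos: [0.5206, 0.1345, 0.0813]
tcp_rot: [179.9, -0.1, 94.8]
wrist_force: [-0.3, 2.3, 5.8]
opening: 0.0154
grasp_force: 28.9
```

```bash
python3 go.py .5198 .135 .16 94.86
python3 - <<'E'
from h import *
im,d=look('side','side2.png');np.save('side2.npy',d);im,d=look('top','top2.png');np.save('top2.npy',d)
a,b=cv2.imread('pics/side2.png'),cv2.imread('pics/top2.png')
cv2.imwrite('pics/c2.png',np.hstack([a[150:480,150:470],b[100:430,120:500]]))
E
```

```text
t 4.325 pos [0.5206 0.1345 0.0813] [ 1.7989e+02 -8.0000e-02  9.4820e+01] shift mm [  0.7  -0.6 -78.7] twist -0.001 F [-0.3  2.3  5.8] op 0.0154 gf 28.9
```

View pics/c2.png

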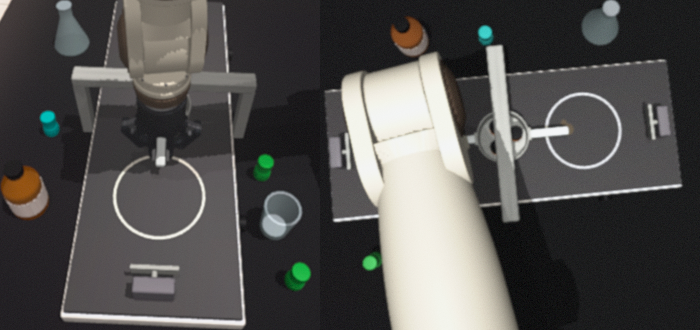

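The left crop shows the gripper on handle_a in front of the bridge. The right crop shows the pan under the crossbar with handle_b out the far side, its end at about full-image (365,230). Now I release and cross over.

>>> {"fn": "apply_moves", "kwargs": {
  "motion": [
    {"xyz":[0,0,0],"twist":0,"jaw":-0.3},
    {"xyz":[0,0,0],"twist":0,"jaw":0.5},
    {"xyz":[0,0,0],"twist":0,"jaw":1},
    {"xyz":[0,0,-15],"twist":0,"jaw":1},
    {"xyz":[0,0,-60],"twist":0,"jaw":1}
  ]
}}

```text
time: 5.05
ee_pos: [0.5189, 0.1339, 0.1397]
tcp_rot: [-179.8, 0.0, 94.8]
wrist_force: [0.7, 0.6, -0.5]
opening: 0.0853
grasp_force: 0.0
```

>>> {"fn": "apply_moves", "kwargs": {
  "motion": [
    {"xyz":[0,0,-60],"twist":0,"jaw":1},
    {"xyz":[0,0,-115],"twist":0,"jaw":1},
    {"xyz":[0,0,-140],"twist":0,"jaw":1},
    {"xyz":[-50,0,-140],"twist":0,"jaw":1},
    {"xyz":[-105,0,-140],"twist":0,"jaw":1}
  ]
}}

```text
time: 5.68
ee_pos: [0.529, 0.0289, 0.2818]
tcp_rot: [179.9, 0.0, 94.9]
wrist_force: [1.5, 0.5, -0.1]
opening: 0.0856
grasp_force: 0.0
```

>>> {"fn": "apply_moves", "kwargs": {
  "motion": [
    {"xyz":[-50,0,0],"twist":0,"jaw":1},
    {"xyz":[-95,0,0],"twist":0,"jaw":1},
    {"xyz":[-95,0,0],"twist":0,"jaw":1}
  ]
}}

```text
time: 6.05
ee_pos: [0.5367, -0.0677, 0.2811]
tcp_rot: [180.0, 0.0, 94.6]
wrist_force: [-0.7, 0.8, -0.2]
opening: 0.0853
grasp_force: 0.0
```

```bash
python3 go.py .5374 -.0648 .078 94.82
python3 - <<'E'
from h import *
im,d=look('side','side3.png');np.save('side3.npy',d);im,d=look('top','top3.png');np.save('top3.npy',d)
a,b=cv2.imread('pics/side3.png'),cv2.imread('pics/top3.png')
cv2.imwrite('pics/c3.png',np.hstack([a[100:430,150:470],b[100:430,120:500]]))
E
```

```text
t 6.05 pos [ 0.5367 -0.0677  0.2811] [1.7997e+02 3.0000e-02 9.4600e+01] shift mm [  2.9   0.8 203.1] twist -0.004 F [-0.7  0.8 -0.2] op 0.0853 gf 0.0
```

View pics/c3.png

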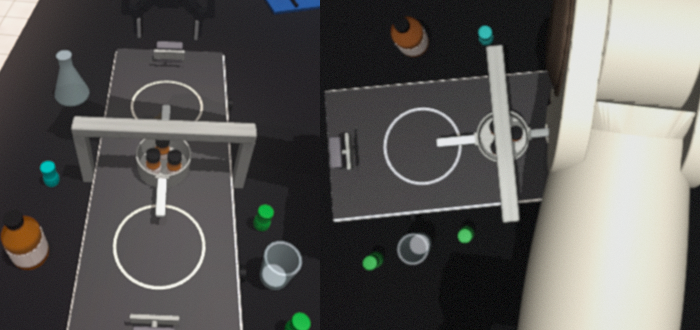

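The pan is under the bar with its vials upright, straight along the plate. The gripper is above handle_b, so I descend and grip.

>>> {"fn": "apply_moves", "kwargs": {
  "motion": [
    {"xyz":[1,0,60],"twist":0,"jaw":1},
    {"xyz":[1,0,120],"twist":0,"jaw":1},
    {"xyz":[1,0,165],"twist":-0.002,"jaw":1},
    {"xyz":[1,0,188],"twist":-0.004,"jaw":1},
    {"xyz":[1,0,202],"twist":-0.004,"jaw":1}
  ]
}}

```text
time: 6.78
ee_pos: [0.5364, -0.0628, 0.0775]
tcp_rot: [-179.9, -0.0, 95.1]
wrist_force: [0.2, 0.8, -0.3]
opening: 0.0852
grasp_force: 0.0
```

>>> {"fn": "apply_moves", "kwargs": {
  "motion": [
    {"xyz":[0,0,0],"twist":0,"jaw":0},
    {"xyz":[0,0,0],"twist":0,"jaw":-0.4},
    {"xyz":[0,0,0],"twist":0,"jaw":-0.8},
    {"xyz":[0,0,0],"twist":0,"jaw":-1},
    {"xyz":[0,0,0],"twist":0,"jaw":-1}
  ]
}}

```text
time: 7.4
ee_pos: [0.5372, -0.0642, 0.0791]
tcp_rot: [179.9, 0.0, 95.0]
wrist_force: [-0.3, 1.0, 4.4]
opening: 0.0153
grasp_force: 29.4
```

```bash
python3 go.py .5508 -.232 .08 94.86
python3 - <<'E'
from h import *
d=np.load('top0.npy');W=world('top',d)
a=np.radians(4.86);c=np.array([.5283,.0321]);P=W[...,:2]-c;x=P@[np.cos(a),np.sin(a)];y=P@[-np.sin(a),np.cos(a)];z=W[...,2]
for s in(-1,1):
    m=(np.abs(x)<.05)&(s*y>.25)&(s*y<.36)&(z>.078)&(z<.1);q=np.sort(s*y[m]);print(s,np.histogram(q,np.arange(.26,.36,.004)),x[m].min(),x[m].max())
E
```

```text
t 7.4 pos [ 0.5372 -0.0642  0.0791] [1.7992e+02 1.0000e-02 9.5030e+01] shift mm [-168.3   -1.2   -0.9] twist 0.003 F [-0.3  1.   4.4] op 0.0153 gf 29.4
-1 (array([ 0,  0,  0,  0,  0,  0,  0, 88, 73,  5,  8, 78, 60, 63, 57, 61, 54,
        0,  0,  0,  0,  0,  0,  0]), array([0.26 , 0.264, 0.268, 0.272, 0.276, 0.28 , 0.284, 0.288, 0.292,
       0.296, 0.3  , 0.304, 0.308, 0.312, 0.316, 0.32 , 0.324, 0.328,
       0.332, 0.336, 0.34 , 0.344, 0.348, 0.352, 0.356])) -0.034310676575073036 0.03548841663016948
1 (array([18, 15, 18, 17,  8,  0,  0,  0,  0, 87, 74, 17,  9, 70, 72, 62, 66,
       62, 61,  7,  0,  0,  0,  0]), array([0.26 , 0.264, 0.268, 0.272, 0.276, 0.28 , 0.284, 0.288, 0.292,
       0.296, 0.3  , 0.304, 0.308, 0.312, 0.316, 0.32 , 0.324, 0.328,
       0.332, 0.336, 0.34 , 0.344, 0.348, 0.352, 0.356])) -0.03410312421988955 0.0344865791038893
```

>>> {"fn": "apply_moves", "kwargs": {
  "motion": [
    {"xyz":[-6,0,0],"twist":0,"jaw":-1},
    {"xyz":[-18,0,0],"twist":0,"jaw":-1},
    {"xyz":[-36,-0.3,0],"twist":0,"jaw":-1},
    {"xyz":[-52,-0.4,0],"twist":0,"jaw":-1},
    {"xyz":[-66,-0.5,0],"twist":0,"jaw":-1}
  ]
}}

```text
time: 8.02
ee_pos: [0.5421, -0.1296, 0.0785]
tcp_rot: [180.0, -0.1, 95.1]
wrist_force: [-0.6, 6.9, 4.0]
opening: 0.0154
grasp_force: 29.3
```

>>> {"fn": "apply_moves", "kwargs": {
  "motion": [
    {"xyz":[-14,0,0],"twist":0,"jaw":-1},
    {"xyz":[-32,-0.2,0],"twist":0,"jaw":-1},
    {"xyz":[-50,-0.3,0],"twist":0,"jaw":-1},
    {"xyz":[-66,-0.4,0],"twist":0,"jaw":-1},
    {"xyz":[-76,-0.5,0],"twist":0,"jaw":-1}
  ]
}}

```text
time: 8.65
ee_pos: [0.5482, -0.2055, 0.0784]
tcp_rot: [180.0, -0.1, 95.1]
wrist_force: [0.2, 6.7, 4.7]
opening: 0.0154
grasp_force: 29.4
```

>>> {"fn": "apply_moves", "kwargs": {
  "motion": [
    {"xyz":[-6,0,0],"twist":0,"jaw":-1},
    {"xyz":[-8,0,0],"twist":0,"jaw":-1},
    {"xyz":[-8,0,0],"twist":0,"jaw":-1},
    {"xyz":[-8,0,0],"twist":0,"jaw":-1}
  ],
  "grip_force": 20
}}

```text
time: 9.15
ee_pos: [0.5489, -0.2131, 0.0786]
tcp_rot: [180.0, -0.1, 95.1]
wrist_force: [-0.1, 5.5, 4.4]
opening: 0.0153
grasp_force: 29.4
```

```bash
python3 go.py .5508 -.232 .08 94.86
python3 - <<'E'
from h import *
im,d=look('side','side4.png');np.save('side4.npy',d);im,d=look('top','top4.png');np.save('top4.npy',d)
a,b=cv2.imread('pics/side4.png'),cv2.imread('pics/top4.png')
cv2.imwrite('pics/c4.png',np.hstack([cv2.resize(a[120:270,220:420],None,fx=2,fy=2),b[120:420,160:520]]))
E
```

```text
t 9.15 pos [ 0.5489 -0.2131  0.0786] [ 1.7998e+02 -8.0000e-02  9.5070e+01] shift mm [-19.    0.2  -1.4] twist 0.004 F [-0.1  5.5  4.4] op 0.0153 gf 29.4
```

View pics/c4.png

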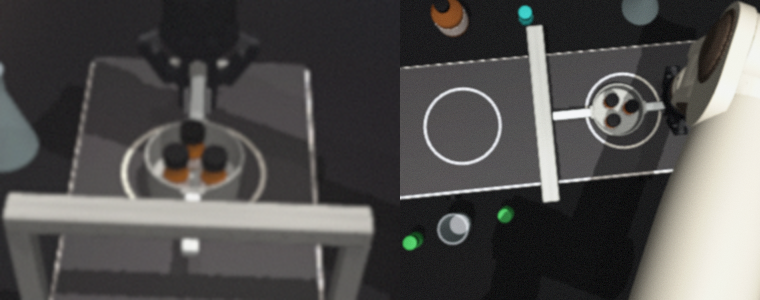

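The pan is about 19 mm short of the pressed position, with the vials upright and the handle lined up with the paddle. From here I go in slowly and watch the force.

>>> {"fn": "apply_moves", "kwargs": {
  "motion": [
    {"xyz":[-3,0,0],"twist":0,"jaw":-1},
    {"xyz":[-6,0,0],"twist":0,"jaw":-1},
    {"xyz":[-9,0,0],"twist":0,"jaw":-1},
    {"xyz":[-11,0,0],"twist":0,"jaw":-1},
    {"xyz":[-12,0,0],"twist":0,"jaw":-1}
  ]
}}

```text
time: 9.88
ee_pos: [0.5499, -0.2247, 0.0784]
tcp_rot: [180.0, -0.1, 95.1]
wrist_force: [-0.4, 7.6, 5.0]
opening: 0.0151
grasp_force: 29.4
```

>>> {"fn": "apply_moves", "kwargs": {
  "motion": [
    {"xyz":[-1,0,0],"twist":0,"jaw":-1},
    {"xyz":[-2,0,0],"twist":0,"jaw":-1},
    {"xyz":[-3,0,0],"twist":0,"jaw":-1},
    {"xyz":[-3.5,0,0],"twist":0,"jaw":-1},
    {"xyz":[-4,0,0],"twist":0,"jaw":-1}
  ]
}}

```text
time: 10.5
ee_pos: [0.5503, -0.2285, 0.0784]
tcp_rot: [180.0, -0.1, 95.1]
wrist_force: [-0.9, 7.0, 5.9]
opening: 0.015
grasp_force: 29.4
```

```bash
python3 go.py .5508 -.232 .08 94.86
```

```text
t 10.5 pos [ 0.5503 -0.2285  0.0784] [ 1.7999e+02 -1.4000e-01  9.5090e+01] shift mm [-3.5  0.2 -1.6] twist 0.004 F [-0.9  7.   5.9] op 0.015 gf 29.4
```

Now 0.5 mm steps until the force rises.

>>> {"fn": "apply_moves", "kwargs": {
  "motion": [
    {"xyz":[-0.5,0,0],"twist":0,"jaw":-1},
    {"xyz":[-1,0,0],"twist":0,"jaw":-1},
    {"xyz":[-1.5,0,0],"twist":0,"jaw":-1}
  ]
}}

```text
time: 10.88
ee_pos: [0.5504, -0.23, 0.0784]
tcp_rot: [180.0, -0.1, 95.1]
wrist_force: [-0.6, 7.9, 3.5]
opening: 0.0154
grasp_force: 29.4
```

>>> {"fn": "apply_moves", "kwargs": {
  "motion": [
    {"xyz":[-0.5,0,0],"twist":0,"jaw":-1},
    {"xyz":[-1,0,0],"twist":0,"jaw":-1}
  ]
}}

```text
time: 11.12
ee_pos: [0.5505, -0.231, 0.0784]
tcp_rot: [180.0, -0.1, 95.1]
wrist_force: [-0.2, 8.5, 4.0]
opening: 0.0153
grasp_force: 29.4
```

>>> {"fn": "apply_moves", "kwargs": {
  "motion": [
    {"xyz":[-0.5,0,0],"twist":0,"jaw":-1},
    {"xyz":[-0.5,0,0],"twist":0,"jaw":-1}
  ]
}}

```text
time: 11.38
ee_pos: [0.5506, -0.2315, 0.0784]
tcp_rot: [180.0, -0.1, 95.1]
wrist_force: [-0.7, 7.7, 5.2]
opening: 0.0154
grasp_force: 29.4
```

>>> {"fn": "apply_moves", "kwargs": {
  "motion": [
    {"xyz":[-0.5,0,0],"twist":0,"jaw":-1},
    {"xyz":[-0.5,0,0],"twist":0,"jaw":-1}
  ]
}}

```text
time: 11.62
ee_pos: [0.5506, -0.232, 0.0784]
tcp_rot: [180.0, -0.1, 95.1]
wrist_force: [-0.9, 7.4, 4.9]
opening: 0.0153
grasp_force: 29.4
```

Run:
```python
from h import *
im,d=look('side','side5.png');a=cv2.imread('pics/side5.png');b=cv2.imread('pics/side4.png')
cv2.imwrite('pics/c5.png',np.hstack([cv2.resize(x[130:230,260:380],None,fx=3.3,fy=3.3,interpolation=cv2.INTER_CUBIC) for x in(b,a)]))
```

```text
(no output)
```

View pics/c5.png

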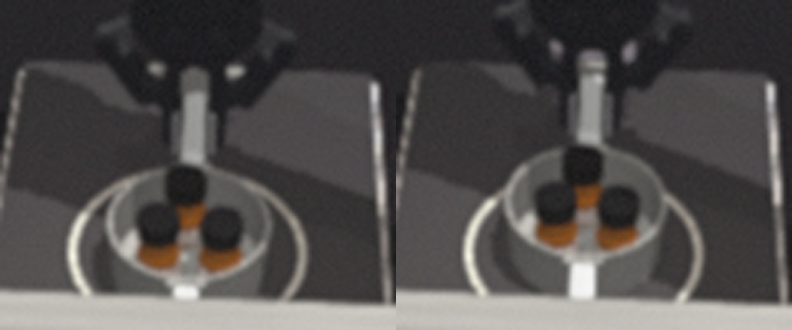

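The left crop is the picture from before and the right is now. The handle end is at the paddle, at about (592,60) in the crop, and the vials are upright. The force hasn't risen yet, so I continue.

>>> {"fn": "apply_moves", "kwargs": {
  "motion": [
    {"xyz":[-0.5,0,0],"twist":0,"jaw":-1},
    {"xyz":[-0.5,0,0],"twist":0,"jaw":-1}
  ]
}}

```text
time: 11.92
ee_pos: [0.5506, -0.2325, 0.0784]
tcp_rot: [180.0, -0.1, 95.1]
wrist_force: [-1.1, 7.4, 4.7]
opening: 0.0155
grasp_force: 29.4
```

>>> {"fn": "apply_moves", "kwargs": {
  "motion": [
    {"xyz":[-0.5,0,0],"twist":0,"jaw":-1},
    {"xyz":[-0.5,0,0],"twist":0,"jaw":-1}
  ]
}}

```text
time: 12.18
ee_pos: [0.5507, -0.233, 0.0784]
tcp_rot: [180.0, -0.1, 95.1]
wrist_force: [-1.2, 6.8, 4.5]
opening: 0.0155
grasp_force: 29.4
```

>>> {"fn": "apply_moves", "kwargs": {
  "motion": [
    {"xyz":[-0.5,0,0],"twist":0,"jaw":-1},
    {"xyz":[-0.5,0,0],"twist":0,"jaw":-1}
  ]
}}

```text
time: 12.42
ee_pos: [0.5507, -0.2335, 0.0784]
tcp_rot: [180.0, -0.1, 95.1]
wrist_force: [-1.2, 7.0, 4.9]
opening: 0.0154
grasp_force: 29.4
```

```bash
python3 go.py .5508 -.234 .08 94.86
```

```text
t 12.425 pos [ 0.5507 -0.2335  0.0784] [ 1.7999e+02 -1.4000e-01  9.5090e+01] shift mm [-0.5  0.  -1.6] twist 0.004 F [-1.2  7.   4.9] op 0.0154 gf 29.4
```

>>> {"fn": "apply_moves", "kwargs": {
  "motion": [
    {"xyz":[-0.5,0,0],"twist":0,"jaw":-1},
    {"xyz":[-0.5,0,0],"twist":0,"jaw":-1}
  ]
}}

```text
time: 12.68
ee_pos: [0.5507, -0.2338, 0.0784]
tcp_rot: [180.0, -0.2, 95.1]
wrist_force: [-0.2, 8.1, 5.2]
opening: 0.0152
grasp_force: 29.5
```

>>> {"fn": "apply_moves", "kwargs": {
  "motion": [
    {"xyz":[-0.5,0,0],"twist":0,"jaw":-1},
    {"xyz":[-0.5,0,0],"twist":0,"jaw":-1}
  ]
}}

```text
time: 12.92
ee_pos: [0.5507, -0.2339, 0.0784]
tcp_rot: [180.0, -0.2, 95.1]
wrist_force: [-1.4, 10.3, 5.6]
opening: 0.0153
grasp_force: 29.5
```

The arm has stalled at the end stop with force at about 10 N, so the switch is fully home. I release and withdraw upward.

>>> {"fn": "apply_moves", "kwargs": {
  "motion": [
    {"xyz":[0,0,0],"twist":0,"jaw":-0.4},
    {"xyz":[0,0,0],"twist":0,"jaw":0.3},
    {"xyz":[0,0,0],"twist":0,"jaw":0.6},
    {"xyz":[0,0,0],"twist":0,"jaw":0.6},
    {"xyz":[0,0,-8],"twist":0,"jaw":0.6}
  ]
}}

```text
time: 13.55
ee_pos: [0.5505, -0.2355, 0.086]
tcp_rot: [-179.9, -0.0, 95.0]
wrist_force: [-0.4, 0.3, 0.0]
opening: 0.0679
grasp_force: 0.0
```

>>> {"fn": "apply_moves", "kwargs": {
  "motion": [
    {"xyz":[0,0,-25],"twist":0,"jaw":0.6},
    {"xyz":[0,0,-60],"twist":0,"jaw":0.6},
    {"xyz":[0,0,-110],"twist":0,"jaw":0.6},
    {"xyz":[0,0,-160],"twist":0,"jaw":0.6},
    {"xyz":[0,0,-170],"twist":0,"jaw":0.6}
  ]
}}

```text
time: 14.18
ee_pos: [0.5517, -0.2359, 0.2609]
tcp_rot: [179.7, 0.2, 95.0]
wrist_force: [0.5, 0.1, -1.1]
opening: 0.068
grasp_force: 0.0
```

>>> {"fn": "apply_moves", "kwargs": {
  "motion": [
    {"xyz":[-40,-30,0],"twist":0,"jaw":0.6},
    {"xyz":[-75,-75,0],"twist":0,"jaw":0.6},
    {"xyz":[-110,-120,0],"twist":0,"jaw":0.6},
    {"xyz":[-140,-165,0],"twist":0,"jaw":0.6},
    {"xyz":[-140,-165,0],"twist":0,"jaw":0.6}
  ]
}}

```text
time: 14.8
ee_pos: [0.3962, -0.3913, 0.256]
tcp_rot: [-180.0, -0.0, 94.8]
wrist_force: [0.4, 0.4, 0.6]
opening: 0.0684
grasp_force: 0.0
```

Run:
```python
from h import *
print(sensors.get_obs()['ee_pos'])
look('side','side6.png');im,d=look('top','top6.png');W=world('top',d)
a=np.radians(4.86);c=np.array([.5283,.0321]);P=W[...,:2]-c;x=P@[np.cos(a),np.sin(a)];y=P@[-np.sin(a),np.cos(a)];z=W[...,2]
m=(np.abs(x)<.05)&(y<-.27)&(y>-.36)&(z>.078)&(z<.1);print(np.histogram(-y[m],np.arange(.27,.34,.004)))
A,b=cv2.imread('pics/side6.png'),cv2.imread('pics/top6.png')
cv2.imwrite('pics/c6.png',np.hstack([cv2.resize(A[120:270,220:400],None,fx=2,fy=2),cv2.resize(b[150:300,310:520],None,fx=2,fy=2)]))
```

```text
[ 0.39618976 -0.39133049  0.25603329]
(array([ 18,  17,  15,  16,  17,  16,  30, 113,  36,  78,  62,  64,  58,
        59,  26,   0,   0]), array([0.27 , 0.274, 0.278, 0.282, 0.286, 0.29 , 0.294, 0.298, 0.302,
       0.306, 0.31 , 0.314, 0.318, 0.322, 0.326, 0.33 , 0.334, 0.338]))
```

View pics/c6.png

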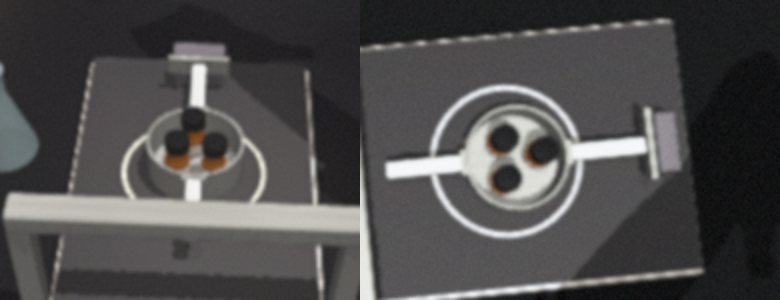

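The handle end sits against the paddle at about crop (648,147). The paddle has moved from about 288 mm to about 297 mm from the plate's centre, so it is pressed home. The pan is inside the ring with all three vials upright and the robot is clear.

```bash
python3 -c "
from workcell import bot
print(bot.job_done())"
```

```text
the job is handed in; nothing more can be done
None
```

The pan is in the right-hand ring with its handle holding that end switch fully pressed, all three vials are upright, the robot is clear, and the job is handed in; no verdict came back.

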